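Firmness check on a cheese wheel

ROBOT

A 7-joint arm with a two-finger parallel gripper is mounted at the origin on the work surface. World frame = base frame: x ahead of the robot, y to its left, z up, the work surface at z = 0. Lengths are in m, angles in rad, forces in N, time in s.
With the tool pointing down it reaches from about 0.4 to 0.875 m from the base axis. Payload 19.3 kg.
Tool frame: the origin (TCP) lies at the very end of the fingers, on their centre line; the grasp point (between the pads) lies bot.tcp_to_grasp behind it (bot.tcp_to_grasp is the distance from the TCP to the grasp point, in m); z points along the fingers, y is the direction in which the jaws open and shut (so a half turn about z gives the same grasp; the last joint's range is limited). The gripper opens to 85 mm and grips with 20 to 120 N. Pads are 22 mm wide; open, the fingers measure 114 mm over their backs; the gripper's body (76 mm by 85 mm) begins 54 mm behind the grasp point. The pads swing forward as they close: fully open they stand 13 mm farther back than shut.
Start: joints at [-1.188, 0.521, -0.036, 1.599, 0.021, 1.021, -0.113], TCP at [0.273, 0.562, 0.231] pointing down, gripper open.
Joint ranges: [-2.91, 2.91], [-0.3, 2.13], [-1.5, 1.42], [0.17, 2.43], [-1.26, 4.41], [0.16, 1.93], [-2.52, 2.52]. Speed limits (rad/s): [1.89, 1.89, 2.39, 2.39, 3.01, 3.01, 3.01].

INTERFACE

Orientations are given as [roll, pitch, yaw] about the fixed x, y, z axes, in that order (R = Rz(yaw) Ry(pitch) Rx(roll)).
In Python, from workcell import bot gives the robot as it stands.
- The arm moves only by the tool servo_tool, never from a script. Its argument "targets" is a list of rows, each a list of 2 entries, a list of its own where there are three numbers: the shift along the tool's x, y, z in units of 0.05 m (1.0 is 0.05 m), then the turn about the tool's z in units of 5 degrees (1.0 is 5 degrees). A call has 1 to 12 rows; each row shifts and turns the commanded pose from where the row before left it, along the tool's axes as they then stand; what a row does not reach is not made up. A row lasts 1/8 s, in which the tool goes at most 62.5 mm and 10.7 degrees, less where a joint would pass 70% of its speed; a pose out of reach is approached as far as the arm can. A call with a number of a shift or a turn outside -1 to 1 is refused whole. A call with a gripper value outside its range is refused whole. "gripper" is the opening, from -1 (shut) to 1 (fully open), so that 0 is half open, set as the call begins (left out, the last holds). The fingers move at their own pace and stop on an object; "newtons" is the grip in N (left out, the last holds). Time passes only in rows, so rows that do not move let the fingers close. It gives the time, the measured TCP pose, the force and the opening at its end, in the units of the state.
- bot.observe(): the state, without advancing time (a new reading comes with each control period).
- bot.grab_frame(name): name is "scene" or "side" or "wrist"; returns the picture (384x512x3 uint8, blue, green, red); there is no depth.
- bot.get_calibration(name): a dict with "fx", "fy", "cx", "cy" (pixels), "pose" (4x4, takes a point from camera to world coordinates). Camera axes: x right, y up, looking along -z (the intrinsics and any distortion apply to the point x, -y, -z); pixel columns grow to the right and rows downward; lengths in m; the calibration is good to about 2 mm. The wrist camera is an equidistant fisheye: a pixel r from the principal point sees the ray r / f radians off the axis. A picture is of the moment at which its call begins: read the wrist's pose just before it. get_calibration takes no time and is no camera call; for the wrist camera it gives the pose at the moment of the call.
- bot.job_done(): hands the job in, once; it reports no verdict.
The state is a dict: "clock": time; "qpos": joint angles; "qd": joint speeds; "joint_efforts": joint torques, N m; "position": TCP position; "tool_rot": TCP orientation; "force": force on the tool from outside, world axes, zero at the start; "moment": the same for the moment, N m; "grip_width": finger opening in m.
Only numpy, scipy, OpenCV 4.12 (cv2) and the standard library are available. Lean on these libraries where they do the work, as an engineer would, in place of code of your own. Each camera call takes 0.05 s, during which the arm holds its last target.

TASK

First switch on the readout box: turn its knob clockwise until it clicks over its detent to the far stop. Then lift the firmness gauge out of its wooden rest and press its plunger gently on the marked ring of the cheese wheel: tip inside the ring, gauge square to the sloping face, plunger about half-way in and never hard. Finish while still holding the gauge steady there, and leave the stand's tilt and the other goods as they are.

Things in the scene. Friction and masses are not known exactly. Their poses are not given: they have to be found in the camera images.
- selector (a joint): angle of the knob on the readout box (rad): 0 = off (start), grows clockwise seen from above to the stop at 1.2 = on. An over-centre detent resists with up to about 0.14 N m and drives it back if let go before 0.6, on to 1.2 if let go past it; once on it stays by itself.
- selector_grip (a point): point on the knob's upright axis at the height to grip, 97 mm above the table. The knob is a black disc of 44 mm with a bar grip on top: 42 mm long along this point's x, 14 mm thick along y, its top 7 mm above this point, its foot 23 mm below. It stands in the middle of the grey readout box (130 x 110 x 60 mm, fixed). The point turns with the knob.
- gauge_grip (a point): centre of the gauge's black flat-sided handle, 28 mm along x by 24 mm along y by 60 mm high along z; the gauge's axis is this z, pointing from the tip up to the round dial (22 mm wide, its top 36 mm above this point). Under the handle is a 40 mm flange (its underside 38 mm below this point) that sits on the rest, then a 22 mm barrel 35 mm long and the thin plunger; the tip is 98 mm below this point with the plunger out. Loose, about 0.15 kg.
- gauge_tip (a point): centre of the flat end (10 mm wide) of the gauge's plunger; it moves with the plunger. Lifting the tip 65 mm or more from where it starts clears the rest.
- plunger (a joint): how far the gauge's plunger is pushed in (m): 0 = out (start), 0.014 = fully in. Spring 350 N/m, so half-way is 7 mm and 2.5 N.
- gauge: the whole gauge; origin at the centre of its flange's underside, on its axis, 38 mm below gauge_grip; axes as gauge_grip.
- rest: the gauge's rest: fixed wooden block 80 x 80 x 75 mm with an upright through hole of 25 mm in the middle; origin under its centre. The gauge stands upright in it at the start, its flange on the block's top.
- spot (a point): centre of the marked ring on the cheese's flat top face; the ring is a dark brown line, 28 mm outside and 21 mm inside. z points straight out of the sloping face, x up the slope, y across it.
- cheese: the cheese wheel, 176 mm wide and 65 mm high, fixed on a tilting wooden stand about 200 x 200 mm that slopes down towards its front (towards the robot) and has two thin steel uprights 110 mm high at its sides; origin at the centre of its underside, z out of the top face. The ring is 30 mm from the wheel's centre, down the slope. The stand's tilt (0.15 to 0.4 rad) stays put by a stiff hinge under light pushes.
- board (a joint): tilt of the stand's board and of the cheese's face from level (rad); not to be changed.
- jar: bystander: closed green glass jar, 70 mm wide, 110 mm high; origin under its centre.
- brick: bystander: pale block of cheese 70 x 110 x 50 mm; origin under its centre.
Mind the look-alikes: they are no part of the job. Several things have the shape of the rest; the one meant has the colours described above. Of the things that look like the part that bears selector, the smaller one is meant.

How it is judged:
By the outcome, as a careful person would: the job done as asked, in the order asked, and still so for the second after the job is handed in, while the arm keeps its last pose, push and grip.
It also fails if it takes over 58 s, if anything falls off the work surface, if the arm or the gripper's body presses on something with over 40 N, if the wrist force passes 120 N, or if a joint passes its speed limit or range.

## Working session

There is one attempt and no reset: what is moved stays moved. The work goes in short steps, Python scripts to look and compute and a tool call to move; the robot and the scene stay as the last step left them, time stands still between calls to the robot, and variables do not carry over. Pictures are saved under pics/ and viewed, and the job is handed in when it is done.

Besides the shell and the picture viewer there is one more tool, called after "Emit:" by a JSON object that holds its "api" and its "payload". servo_tool: Moves the arm, as the interface text tells. Its arguments: {"type":"object","properties":{"targets":{"type":"array","items":{"type":"array"}},"gripper":{"type":"number"},"newtons":{"type":"number"}},"required":["targets"]}

```bash
ls; mkdir -p pics
cat > h.py <<'E'
import numpy as np, cv2
from workcell import bot
from scipy.spatial.transform import Rotation as R
def grab(n,f):
    c=bot.get_calibration(n); im=bot.grab_frame(n); cv2.imwrite('pics/'+f+'.png',im); np.save('pics/'+f+'.npy',np.array([0])); 
    import pickle; pickle.dump((n,c),open('pics/'+f+'.pkl','wb')); return im,c
def ray(c,u,v,fish=False):
    c_=c; x=(u-c['cx'])/c['fx']; y=(v-c['cy'])/c['fy']
    if fish:
        r=np.hypot(x,y); s=np.sin(r)/r if r>1e-9 else 1.; d=np.array([x*s,-y*s,-np.cos(r)])
    else: d=np.array([x,-y,-1.])
    P=np.array(c['pose']); d=P[:3,:3]@d; return P[:3,3],d/np.linalg.norm(d)
def onz(c,u,v,z,fish=False):
    o,d=ray(c,u,v,fish); return o+d*(z-o[2])/d[2]
def proj(c,p,fish=False):
    P=np.array(c['pose']); q=P[:3,:3].T@(np.array(p)-P[:3,3]); x,y,z=q[0],-q[1],-q[2]
    if fish:
        t=np.arctan2(np.hypot(x,y),z); k=t/np.hypot(x,y); return c['cx']+c['fx']*x*k,c['cy']+c['fy']*y*k
    return c['cx']+c['fx']*x/z, c['cy']+c['fy']*y/z
def tri(rs):
    A=np.zeros((3,3));b=np.zeros(3)
    for o,d in rs:
        M=np.eye(3)-np.outer(d,d);A+=M;b+=M@o
    p=np.linalg.solve(A,b); return p,[np.linalg.norm((np.eye(3)-np.outer(d,d))@(p-o)) for o,d in rs]
def load(f):
    import pickle; n,c=pickle.load(open('pics/'+f+'.pkl','rb')); return cv2.imread('pics/'+f+'.png'),c
E
python3 - <<'E'
from h import *
for n in ['scene','side','wrist']:
    im,c=grab(n,n+'0'); print(n,c)
print(bot.observe(), bot.tcp_to_grasp)
E
```

```text
pics
scene {'fx': 495.3399373274084, 'fy': 495.3399373274084, 'cx': 255.81029140279284, 'cy': 191.78234948406887, 'pose': array([[-0.87019679, -0.36513383,  0.33080937,  1.02950907],
       [ 0.49244957, -0.62296448,  0.60778999,  0.88492201],
       [-0.0158422 ,  0.69180383,  0.72191169,  1.17710041],
       [ 0.        ,  0.        ,  0.        ,  1.        ]])}
side {'fx': 359.37724073644284, 'fy': 359.37724073644284, 'cx': 255.64508216983003, 'cy': 196.569820939688, 'pose': array([[ 0.72854631,  0.44544061, -0.52038729, -0.06294625],
       [-0.68485605,  0.45827715, -0.56652823, -0.65070417],
       [-0.01387308,  0.76913244,  0.63893883,  0.81292304],
       [ 0.        ,  0.        ,  0.        ,  1.        ]])}
wrist {'fx': 297.3186396354542, 'fy': 297.3186396354542, 'cx': 259.67659762267147, 'cy': 191.5885687855824, 'pose': array([[ 0.43616427, -0.85336459, -0.28553391,  0.19880262],
       [ 0.89986649,  0.41326599,  0.13946872,  0.59823436],
       [-0.00101621, -0.31777367,  0.94816605,  0.3741175 ],
       [ 0.        ,  0.        ,  0.        ,  1.        ]])}
{'clock': 0.15, 'qpos': array([-1.1881928 ,  0.52188427, -0.03631891,  1.59984261,  0.02120654,
        1.02109859, -0.11278637]), 'qd': array([-0.00025282, -0.00209837,  0.00111686, -0.00317185, -0.00011029,
        0.00054653, -0.0001838 ]), 'joint_efforts': array([ 1.63192162e-03, -9.27388358e+01,  1.98043361e+00, -3.70061016e+01,
        1.80140964e-02,  6.20909603e-03, -4.05756043e-05]), 'position': array([0.27335762, 0.56178563, 0.23086591]), 'tool_rot': array([-3.14074750e+00,  6.57111695e-05,  2.68878587e+00]), 'force': array([-0.60148382, -0.23960716,  0.1532237 ]), 'moment': array([-0.04824491,  0.05281284, -0.06923673]), 'grip_width': 0.08578675589661322} 0.0187
```

View pics/scene0.png

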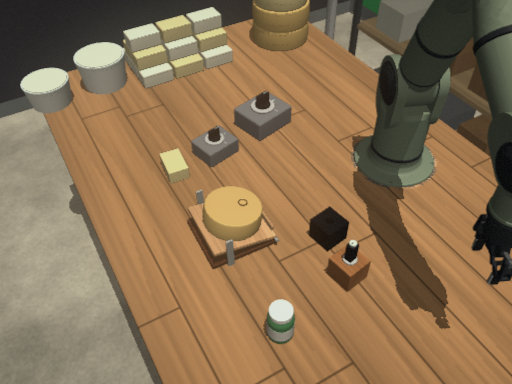

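View pics/side0.png

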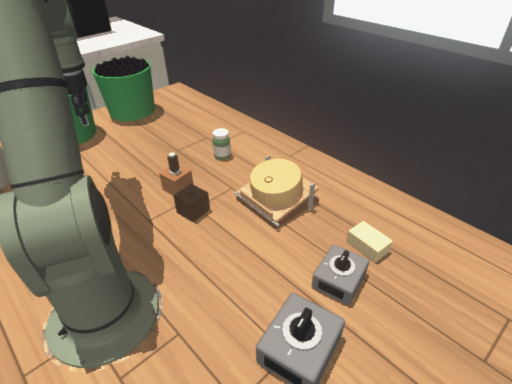

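View pics/wrist0.png

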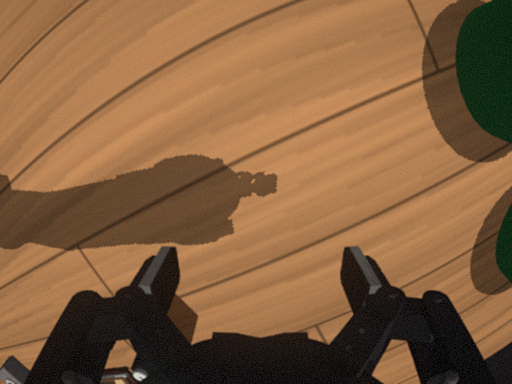

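The scene view shows two knob boxes, at (215,145) and (263,115), and two rest-shaped blocks, a wooden one with the gauge at (348,266) and a black one at (329,228). The ring is at (243,202). I'll enlarge these to confirm which box and rest are meant.

Run:
```python
from h import *
s,_=load('scene0'); d,_=load('side0')
a=cv2.resize(s[90:170,180:300],None,fx=3.3,fy=3.3,interpolation=2)
b=cv2.resize(d[240:384,250:400],None,fx=2.6,fy=2.6,interpolation=2)[:264*2][:,:396]
def fit(x): return cv2.resize(x,(396,290))
c=s[180:300,190:370]; e=d[140:240,150:330]
out=np.vstack([np.hstack([fit(s[90:178,180:300]),fit(d[240:350,255:405])]),np.hstack([fit(s[180:312,190:370]),fit(d[120:252,150:330])])])
cv2.imwrite('pics/crop0.png',out)
```

```text
(no output)
```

View pics/crop0.png

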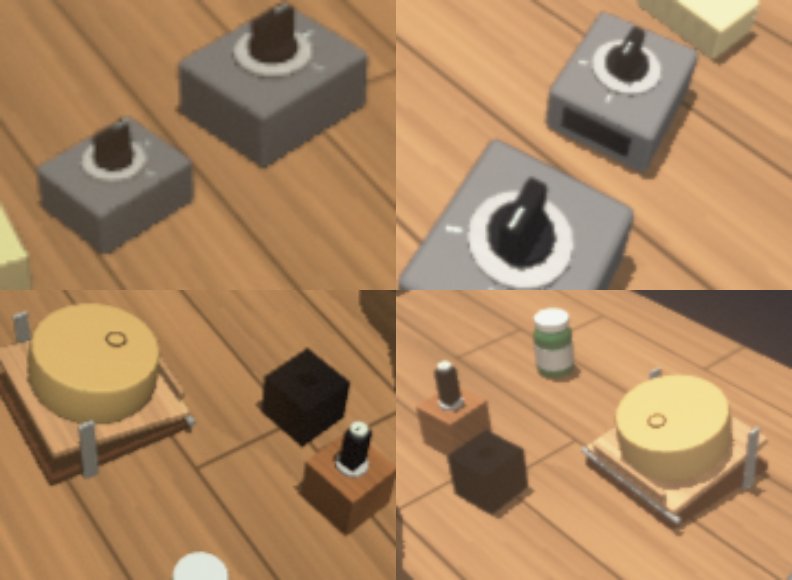

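Run:
```python
from h import *
for f,crop in [('scene0',(190,120,245,170)),('side0',(305,240,375,310))]:
    im,c=load(f); x0,y0,x1,y1=crop
    sub=im[y0:y1,x0:x1]; hsv=cv2.cvtColor(sub,cv2.COLOR_BGR2HSV)
    print(f)
    m=((hsv[...,2]>165)&(hsv[...,1]<45)).astype(np.uint8)
    n,l,st,ce=cv2.connectedComponentsWithStats(m)
    for i in range(1,n):
        if st[i,4]<4: continue
        cc=max(cv2.findContours((l==i).astype(np.uint8),0,2)[0],key=cv2.contourArea)
        u,v=ce[i]+[x0,y0]; e=cv2.fitEllipse(cv2.convexHull(cc)) if len(cv2.convexHull(cc))>4 else None
        print('white',st[i,4],u,v,onz(c,u,v,.061), e and (e[0][0]+x0,e[0][1]+y0,e[1]), e and onz(c,e[0][0]+x0,e[0][1]+y0,.061))
    # grey
    g=((hsv[...,1]<50)&(hsv[...,2]>60)).astype(np.uint8)
    print('grey', [ (np.unique(hsv[...,2][g>0],return_counts=True)[0][[0,-1]]) ])
    big=cv2.resize(sub,None,fx=10,fy=10,interpolation=cv2.INTER_NEAREST); cv2.imwrite('pics/box_%s.png'%f,big)
```

```text
scene0
white 70 213.84285714285716 139.71428571428572 [ 0.52049124 -0.34685597  0.061     ] (213.84915351867676, 137.81068801879883, (12.05863094329834, 18.32002067565918)) [ 0.51594739 -0.35606192  0.061     ]
grey [array([ 80, 197], dtype=uint8)]
side0
white 4 336.0 246.5 [ 0.56096088 -0.29956559  0.061     ] None None
white 258 340.42248062015506 265.3139534883721 [ 0.51532579 -0.34843636  0.061     ] (340.5433807373047, 264.32364654541016, (19.917280197143555, 32.362091064453125)) [ 0.51828577 -0.34663821  0.061     ]
white 6 322.6666666666667 268.1666666666667 [ 0.47398146 -0.32192624  0.061     ] (323.0, 267.5, (1.954395055770874, 5.116672515869141)) [ 0.47636204 -0.32113659  0.061     ]
white 16 335.1875 277.125 [ 0.47420626 -0.36243823  0.061     ] (335.11226081848145, 277.05941009521484, (4.010009288787842, 4.412021160125732)) [ 0.474235   -0.36217787  0.061     ]
grey [array([ 61, 244], dtype=uint8)]
```

View pics/box_side0.png

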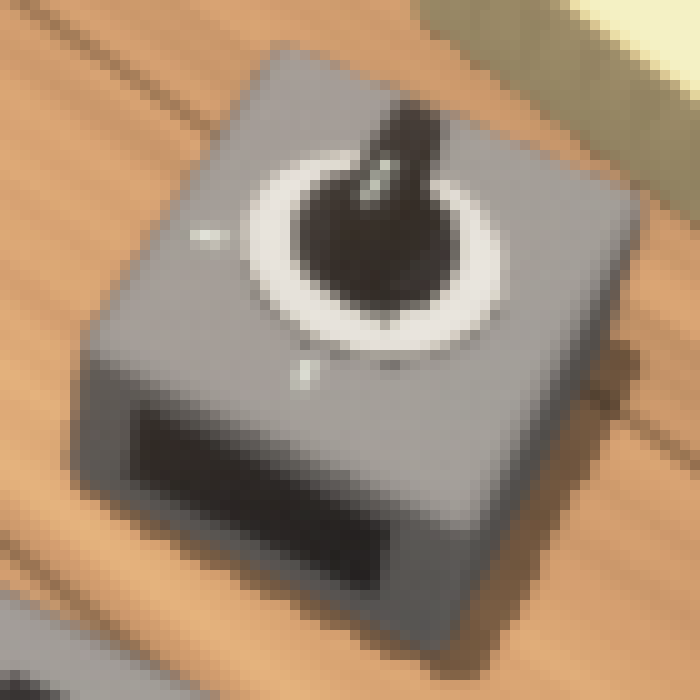

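View pics/box_scene0.png

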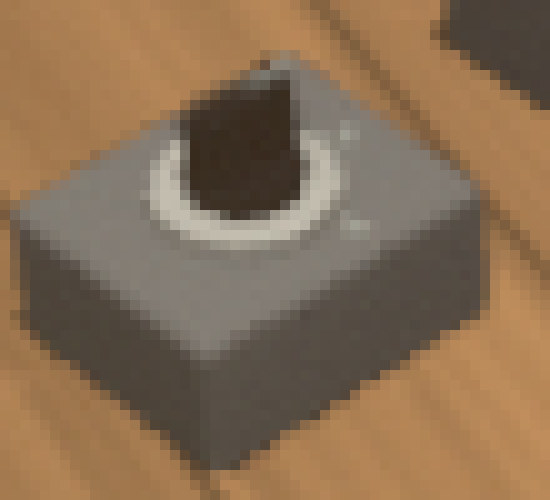

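Run:
```python
from h import *
im,c=load('side0')
P=[onz(c,305+x,240+y,.06) for x,y in [(27.5,4.5),(63.5,19.5),(46.5,52.5),(9,35.5)]]
for i in range(4): print(P[i],np.linalg.norm(P[i]-P[i-1])); 
print('box c',np.mean(P,0), 'yaw',[np.degrees(np.arctan2(*(P[(i+1)%4]-P[i])[[1,0]])) for i in range(4)])
im,c=load('scene0')
Q=[onz(c,190+x,120+y,.06) for x,y in [(1.5,21),(28.5,6),(48,19),(20.5,35.5)]]
print('scene c',np.mean(Q,0),[np.degrees(np.arctan2(*(Q[(i+1)%4]-Q[i])[[1,0]])) for i in range(4)],[np.linalg.norm(Q[i]-Q[i-1]) for i in range(4)])
for f,(x0,y0,x1,y1) in [('scene0',(185,180,285,265)),('side0',(230,145,330,230)),('scene0',(300,200,380,295)),('side0',(150,140,220,225))]:
    im,c=load(f); cv2.imwrite('pics/z_%s_%d.png'%(f,x0),cv2.resize(im[y0:y1,x0:x1],None,fx=6,fy=6,interpolation=0))
```

```text
[ 0.56082716 -0.2876885   0.06      ] 0.12561957657584324
[ 0.58661045 -0.38822345  0.06      ] 0.10378850078752566
[ 0.46609101 -0.4184822   0.06      ] 0.12425991749068598
[ 0.43972476 -0.32107243  0.06      ] 0.10091501640635203
box c [ 0.51331334 -0.35386665  0.06      ] yaw [np.float64(-75.61588208600017), np.float64(-165.90610180233273), np.float64(105.14553726751825), np.float64(15.411772091021135)]
scene c [ 0.51847562 -0.34437794  0.06      ] [np.float64(-167.44079326525883), np.float64(104.9129915726098), np.float64(13.343369616361663), np.float64(-76.5930875804603)] [np.float64(0.1041928348244037), np.float64(0.12082991149945313), np.float64(0.10257760644380162), np.float64(0.12351281145726041)]
```

View pics/z_scene0_185.png

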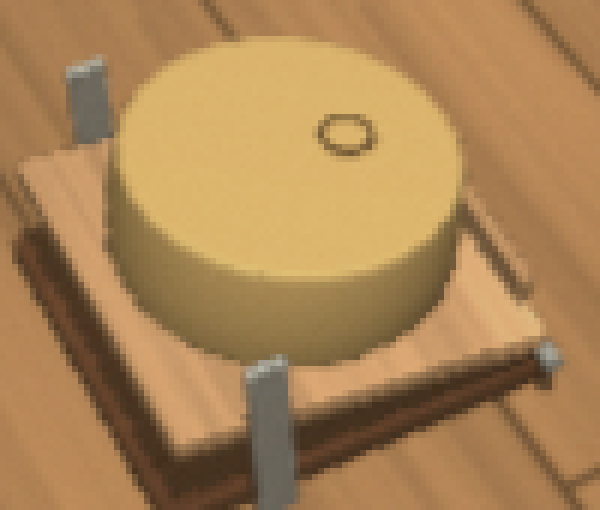

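View pics/z_side0_230.png

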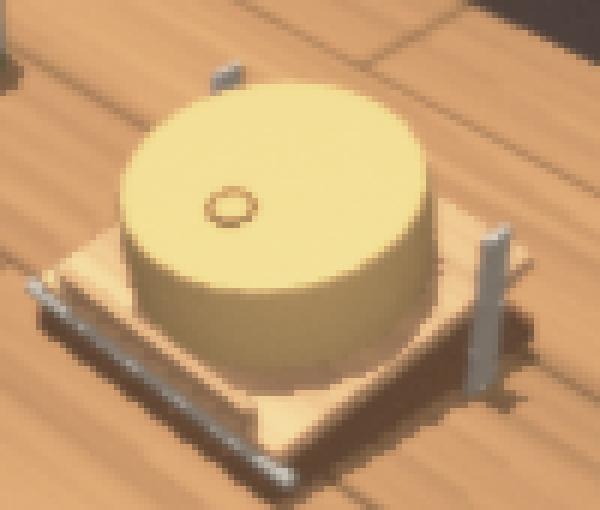

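View pics/z_scene0_300.png

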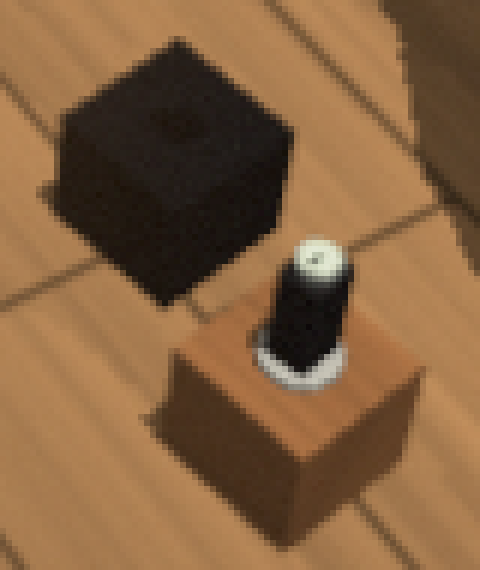

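View pics/z_side0_150.png

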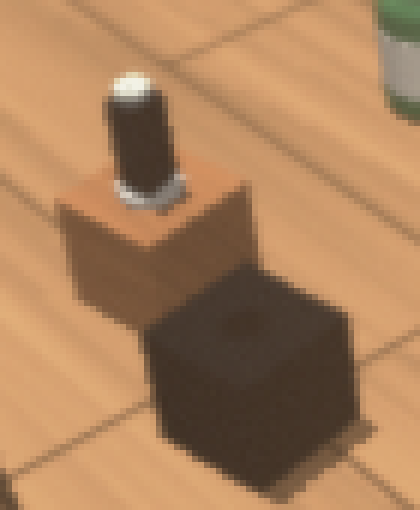

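```bash
cat > cheese.py <<'E'
from h import *
def ell(f,box,lo,hi):
    im,c=load(f);x0,y0,x1,y1=box
    return c
ims,cs=load('scene0'); imd,cd=load('side0')
pt=lambda f,x0,y0,x,y:(x0+x/6-.4,y0+y/6-.4)
ring=tri([ray(cs,*pt(0,185,180,346,135)),ray(cd,*pt(0,230,145,231,207))]); print('ring',ring)
dial=tri([ray(cs,*pt(0,300,200,321,257)),ray(cd,*pt(0,150,140,131,84))]); print('dial',dial)
# rest top
a=[onz(cs,*pt(0,300,200,x,y),.075) for x,y in [(175,352),(302,460),(425,368)]]
b=[onz(cd,*pt(0,150,140,x,y),.075) for x,y in [(57,205),(150,247),(248,185)]]
for q in (a,b): print('rest',(q[0]+q[2])/2,[np.linalg.norm(q[i+1]-q[i]) for i in (0,1)],[np.degrees(np.arctan2(*(q[i+1]-q[i])[[1,0]])) for i in (0,1)])
# cheese top rim contours
R_=[]
for im,(x0,y0,x1,y1),c in [(ims,(200,180,265,245),cs),(imd,(245,150,308,215),cd)]:
    hsv=cv2.cvtColor(im,cv2.COLOR_BGR2HSV)[y0:y1,x0:x1]
    print(hsv[20,30],hsv[15,40])
    R_.append(hsv)
    cv2.imwrite('pics/v%d.png'%x0,cv2.resize(np.hstack([hsv[...,0]*5,hsv[...,1],hsv[...,2]]),None,fx=4,fy=4,interpolation=0))
E
python3 cheese.py
```

```text
ring (array([0.59651267, 0.00581872, 0.11333881]), [np.float64(0.000258703768954413), np.float64(0.0002587037689544086)])
dial (array([0.42945554, 0.30603176, 0.14788029]), [np.float64(0.0006221625850331274), np.float64(0.000622162585033114)])
rest [0.43050123 0.30762952 0.075     ] [np.float64(0.07711368339059456), np.float64(0.07867238834234448)] [np.float64(100.71298021334843), np.float64(-171.22729658673742)]
rest [0.42707512 0.29944752 0.075     ] [np.float64(0.07436713559375491), np.float64(0.07618592720850804)] [np.float64(-77.26923151535708), np.float64(8.154826774523615)]
[ 19 128 219] [ 19 128 219]
[ 24  97 244] [ 24  98 243]
```

View pics/v200.png

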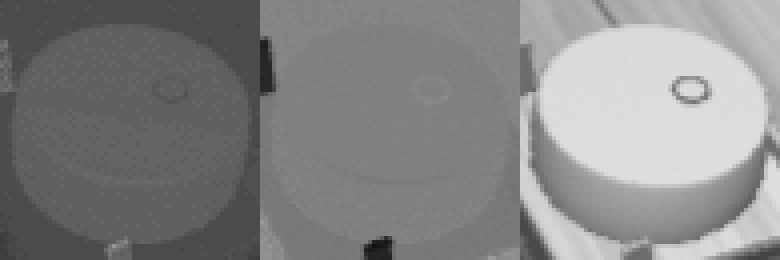

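View pics/v245.png

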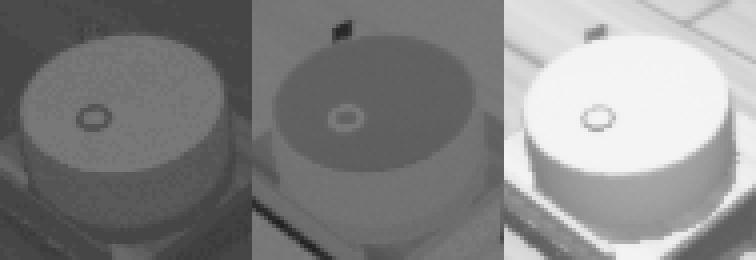

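```bash
cat > cheese2.py <<'E'
from h import *
ims,cs=load('scene0'); imd,cd=load('side0')
E_=[];out=[]
for im,(x0,y0,x1,y1),c,k in [(ims,(195,175,270,250),cs,0),(imd,(240,145,313,220),cd,1)]:
    hsv=cv2.cvtColor(im,cv2.COLOR_BGR2HSV).astype(int)[y0:y1,x0:x1]
    H,S,V=[hsv[...,i] for i in range(3)]
    m=(abs(H-19)<=2)&(abs(S-128)<22)&(V>195) if k==0 else (H>=20)&(S<112)&(S>60)&(V>222)
    m=cv2.morphologyEx(m.astype(np.uint8),cv2.MORPH_CLOSE,np.ones((5,5))); m=cv2.morphologyEx(m,cv2.MORPH_OPEN,np.ones((5,5)))
    cc=max(cv2.findContours(m,0,cv2.CHAIN_APPROX_NONE)[0],key=cv2.contourArea)
    e=cv2.fitEllipseDirect(cc); (cx,cy),(a,b),t=e; e=((cx,cy),(a+1,b+1),t); print(e,cv2.contourArea(cc),np.pi*a*b/4)
    big=cv2.resize(im[y0:y1,x0:x1],None,fx=5,fy=5,interpolation=0); cv2.ellipse(big,((cx*5+2.5,cy*5+2.5),((a+1)*5,(b+1)*5),t),(0,0,255),1); out.append(cv2.resize(big,(375,375)))
    E_.append(((cx+x0,cy+y0),(a+1,b+1),t))
cv2.imwrite('pics/ell.png',np.hstack(out))
def conic(e):
    (cx,cy),(a,b),t=e; t=np.radians(t); Rr=np.array([[np.cos(t),-np.sin(t)],[np.sin(t),np.cos(t)]])
    A=Rr@np.diag([4/a**2,4/b**2])@Rr.T; c=np.array([cx,cy]); M=np.zeros((3,3)); M[:2,:2]=A; M[:2,2]=M[2,:2]=-A@c; M[2,2]=c@A@c-1; return M
(cx,cy),(a,b),t=E_[0]; t=np.radians(t); M2=conic(E_[1]); pts=[]
for ph in np.linspace(0,2*np.pi,120,endpoint=False):
    u=cx+a/2*np.cos(ph)*np.cos(t)-b/2*np.sin(ph)*np.sin(t); v=cy+a/2*np.cos(ph)*np.sin(t)+b/2*np.sin(ph)*np.cos(t)
    o,d=ray(cs,u,v); p1=np.array([*proj(cd,o+d*.9),1]); p2=np.array([*proj(cd,o+d*1.5),1]); dd=p2-p1
    q=np.roots([dd@M2@dd,2*p1@M2@dd,p1@M2@p1])
    if abs(q.imag).max()>1e-9: continue
    for r in q.real:
        w=p1+r*dd; pts.append((ph,r,tri([ray(cs,u,v),ray(cd,w[0],w[1])])[0]))
P=np.array([p[2] for p in pts]); np.save('rim.npy',P)
# correct branch: on a common plane; start from points near z~.1-.16 and RANSAC
best=None;rng=np.random.default_rng(0)
for _ in range(3000):
    s=P[rng.choice(len(P),3,False)]; n=np.cross(s[1]-s[0],s[2]-s[0]); n/=np.linalg.norm(n)+1e-12
    if abs(n[2])<.85: continue
    k=abs((P-s[0])@n)<.004
    if best is None or k.sum()>best.sum(): best=k
Q=P[best]; c0=Q.mean(0); n=np.linalg.svd(Q-c0)[2][2]; n*=np.sign(n[2])
print('inliers',best.sum(),len(P),'n',n,'tilt',np.arccos(n[2]),'az',np.degrees(np.arctan2(n[1],n[0])),'rms',np.std((Q-c0)@n))
x=np.cross([0,0,1],n);x/=np.linalg.norm(x);y=np.cross(n,x)
uv=np.c_[(Q-c0)@x,(Q-c0)@y]; s=np.linalg.lstsq(np.c_[2*uv,np.ones(len(uv))],(uv**2).sum(1),rcond=None)[0]
C=c0+s[0]*x+s[1]*y; print('centre',C,'rad',np.sqrt(s[2]+s[0]**2+s[1]**2))
r=np.array([0.5965,.0058,.1133]); print('ring off plane',(r-C)@n,'dist',np.linalg.norm(r-C),'dir az',np.degrees(np.arctan2(*(r-C)[[1,0]])))
# centre via ellipses centres (approx)
E
python3 cheese2.py
```

```text
((37.737998962402344, 30.92000389099121), (40.39333724975586, 56.98813247680664), 97.08872985839844) 1732.0 1732.2422899625028
((35.113609313964844, 30.553266525268555), (34.182159423828125, 51.06511306762695), 82.89306640625) 1304.0 1304.7572785901232
inliers 118 240 n [-0.15149404  0.00885234  0.98841853] tilt 0.1523410191507903 az 176.65580296766257 rms 0.0010716944268193479
centre [0.62652901 0.00466968 0.11617622] rad 0.08328320696836658
ring off plane 0.0017163153583800023 dist 0.03018760686079837 dir az 177.8443556556254
```

View pics/ell.png

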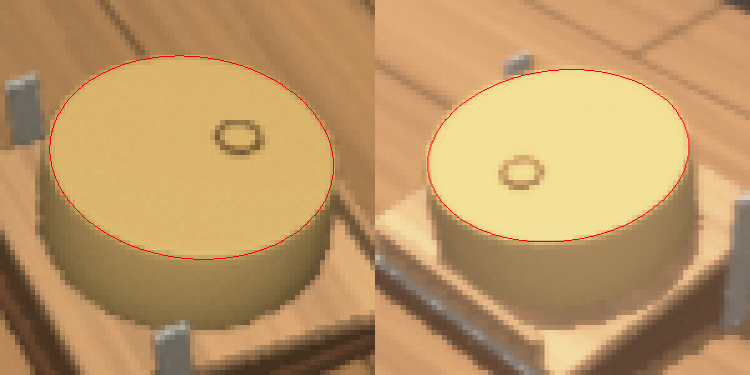

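The ring triangulates to (0.597, 0.006, 0.113) and sits 30 mm from the wheel centre, as it should. The dial top comes out at z 0.148, against 0.149 expected. The small box at scene (215,145) is about 125 x 104 mm, so it's the one meant. I'm moving the camera over its knob.

Emit:
{"api": "servo_tool", "payload": {"targets": [[[-0.86,-0.72,-0.09],0],[[-0.86,-0.72,-0.09],0],[[-0.86,-0.72,-0.09],0],[[-0.86,-0.72,-0.09],0],[[-0.86,-0.72,-0.09],0],[[-0.86,-0.72,-0.09],0],[[-0.86,-0.72,-0.09],0],[[-0.86,-0.72,-0.09],0],[[-0.86,-0.72,-0.09],0]], "gripper": 1, "newtons": 40}}

```text
clock: 1.27
position: [0.4801, 0.0996, 0.272]
tool_rot: [3.141, 0.0, 2.689]
force: [0.9, 0.3, -0.6]
grip_width: 0.0858
```

Emit:
{"api": "servo_tool", "payload": {"targets": [[[-0.57,-0.97,0],0],[[-0.57,-0.97,0],0],[[-0.57,-0.97,0],0],[[-0.57,-0.97,0],0],[[-0.57,-0.97,0],0],[[-0.57,-0.97,0],0],[[-0.57,-0.97,0],0],[[-0.57,-0.97,0],0],[[0,0,0],-1],[[0,0,0],-1]]}}

```text
clock: 2.52
position: [0.5146, -0.3479, 0.2712]
tool_rot: [3.142, -0.001, 2.865]
force: [-0.1, 0.7, -0.7]
grip_width: 0.0857
```

Run:
```python
from h import *
s=bot.observe(); print(s['clock'],s['position'],s['tool_rot'],s['qpos'],s['force'])
im,c=grab('wrist','w1')
```

```text
2.525 [ 0.51457469 -0.34787839  0.27119856] [ 3.14152375e+00 -9.88789578e-04  2.86499753e+00] [ 0.31711679  0.49161671  0.27023585  1.5750048  -0.14198782  1.09530156
  1.91630501] [-0.09478647  0.74574051 -0.68210574]
```

View pics/w1.png

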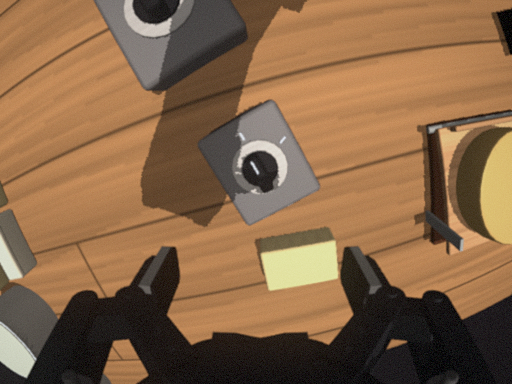

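Run:
```python
from h import *
im,c=load('w1')
print(c['pose'], 'tcp px',proj(c,[.5146,-.3479,.2712],True))
x0,y0,x1,y1=195,95,325,230
cv2.imwrite('pics/w1z.png',cv2.resize(im[y0:y1,x0:x1],None,fx=6,fy=4.4,interpolation=2))
```

```text
[[ 2.71664182e-01 -9.12836145e-01 -3.04842163e-01  4.34997099e-01]
 [ 9.62392108e-01  2.57660742e-01  8.60951319e-02 -3.25002124e-01]
 [-4.48904092e-05 -3.16766655e-01  9.48503497e-01  4.14616098e-01]
 [ 0.00000000e+00  0.00000000e+00  0.00000000e+00  1.00000000e+00]] tcp px (np.float64(258.94452267540595), np.float64(251.47694144954522))
```

View pics/w1z.png

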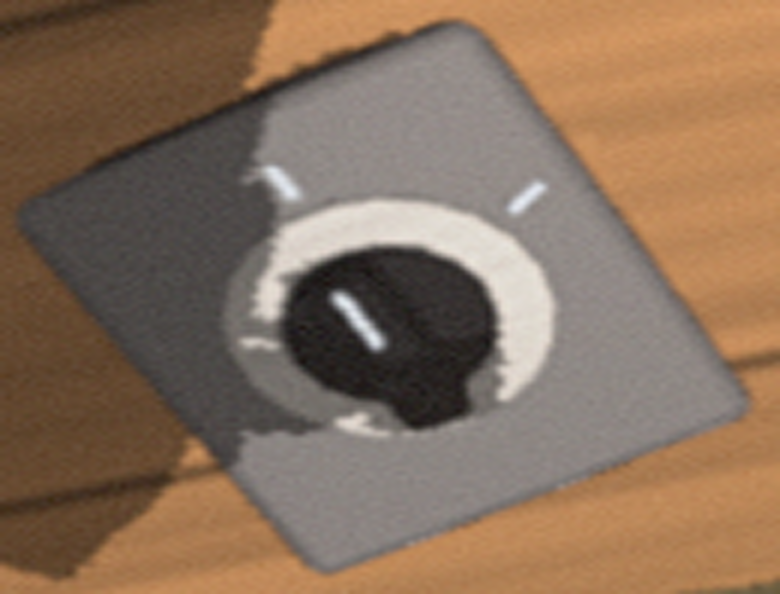

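Run:
```python
from h import *
im,c=load('w1'); q=lambda x,y,z: onz(c,195+x/6-.4,95+y/4.4-.4,z,True)
a,b=q(338,295,.104),q(380,347,.104); print('line',a,b,np.degrees(np.arctan2(*(a-b)[[1,0]])))
ctr=q(388,317,.061); print('ring ctr',ctr); disc=q(390,318,.07); print(disc)
for m in [(282,183),(527,197)]:
    p=q(*m,.06); print('mark',p,np.degrees(np.arctan2(*(p-ctr)[[1,0]])))
K=[q(*p,.06) for p in [(20,205),(455,22),(748,400),(325,572)]]; print('box',np.mean(K,0),[np.linalg.norm(K[i]-K[i-1]) for i in range(4)],[np.degrees(np.arctan2(*(K[i]-K[i-1])[[1,0]])) for i in range(4)])
```

```text
line [ 0.49979672 -0.35302373  0.104     ] [ 0.5144389  -0.34939919  0.104     ] -166.0964531563982
ring ctr [ 0.51757012 -0.34884808  0.061     ]
[ 0.51584497 -0.34793479  0.07      ]
mark [ 0.4757294  -0.35902407  0.06      ] -166.3306170448376
mark [ 0.49272939 -0.31289947  0.06      ] 124.64472176974257
box [ 0.5149343  -0.34795655  0.06      ] [np.float64(0.12605077771547124), np.float64(0.10066080095228655), np.float64(0.1230188792677925), np.float64(0.10463517630973918)] [np.float64(-166.883601421959), np.float64(103.48645404962018), np.float64(14.93752994154778), np.float64(-74.83294556521614)]
```

Emit:
{"api": "servo_tool", "payload": {"targets": [[[0,0,0.8],-0.92],[[0,0,0.8],-0.92],[[0,0,0.8],-0.92],[[0,0,0.8],-0.92],[[-0.02,-0.02,0.4],-0.92],[[0,0,0.23],-0.92],[[0,0,0],0]]}}

```text
clock: 3.45
position: [0.5155, -0.348, 0.0795]
tool_rot: [3.14, -0.001, -2.94]
force: [0.1, -1.3, 0.3]
grip_width: 0.0853
```

Run:
```python
from h import *
s=bot.observe(); print(s['clock'],s['position'],s['tool_rot'],s['qpos'],s['force'])
im,c=grab('wrist','w2'); im2,_=grab('side','s2')
cv2.imwrite('pics/w2z.png',np.hstack([im[150:384,150:400],cv2.resize(im2[220:340,270:398],(250,234))]))
```

```text
3.45 [ 0.51549656 -0.34795013  0.07947681] [ 3.14039303e+00 -1.19346126e-03 -2.93969268e+00] [ 0.43435132  0.70797025  0.09590372  1.72327201 -0.09515464  0.71656003
  2.35194992] [ 0.10881491 -1.25887599  0.31388599]
```

View pics/w2z.png

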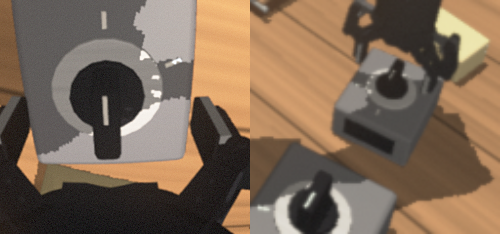

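The bar stands between the open jaws, lined up with the tool x axis. Closing now.

Emit:
{"api": "servo_tool", "payload": {"targets": [[[0,0,0],0],[[0,0,0],0],[[0,0,0],0],[[0,0,0],0],[[0,0,0],0],[[0,0,0],0]], "gripper": -1, "newtons": 50}}

```text
clock: 4.3
position: [0.5162, -0.3495, 0.0808]
tool_rot: [-3.14, 0.001, -2.939]
force: [1.2, -5.0, 2.2]
grip_width: 0.013
```

Emit:
{"api": "servo_tool", "payload": {"targets": [[[0,0,0],1],[[0,0,0],1],[[0,0,0],1],[[0,0,0],1],[[0,0,0],1],[[0,0,0],1],[[0,0,0],1],[[0,0,0],1],[[0,0,0],1],[[0,0,0],1],[[0,0,0],1],[[0,0,0],1]]}}

```text
clock: 5.8
position: [0.517, -0.3476, 0.0808]
tool_rot: [3.14, 0.001, 2.295]
force: [2.0, 3.4, 4.8]
grip_width: 0.0131
```

Emit:
{"api": "servo_tool", "payload": {"targets": [[[0,0,0],1],[[0,0,0],0.5],[[0,0,0],0]]}}

```text
clock: 6.18
position: [0.5172, -0.3475, 0.0808]
tool_rot: [3.14, 0.001, 2.167]
force: [2.9, 3.6, 5.2]
grip_width: 0.013
```

Emit:
{"api": "servo_tool", "payload": {"targets": [[[0,0,0],0],[[0,0,0],0],[[0,0,0],0],[[0,0,0],0],[[0,0,-0.4],0],[[0,0,-0.8],0],[[0,0,-0.8],0],[[0,0,-0.8],0]], "gripper": 1}}

```text
clock: 7.18
position: [0.5158, -0.3484, 0.2231]
tool_rot: [3.141, 0.001, 2.167]
force: [0.5, -0.6, 0.0]
grip_width: 0.0854
```

Run:
```python
from h import *
s=bot.observe(); print(s['clock'],s['position'],s['tool_rot'],s['qpos'],s['force'])
im,c=grab('wrist','w3'); im2,_=grab('side','s3')
cv2.imwrite('pics/w3z.png',np.hstack([im[50:384,130:430],cv2.resize(im2[230:320,300:380],(297,334))]))
```

```text
7.175 [ 0.51583078 -0.34838574  0.22311802] [3.14118174e+00 9.05362237e-04 2.16659999e+00] [ 0.1642927   0.57742452  0.50987086  1.63647361 -0.31994848  1.01075543
  1.37220315] [ 0.5137864  -0.64028902  0.04935743]
```

View pics/w3z.png

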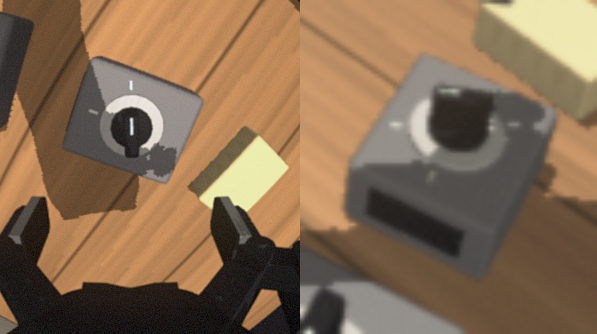

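The pointer now points at the "on" mark and stayed there after release. I'm heading for the gauge, with one look at the cheese on the way.

Emit:
{"api": "servo_tool", "payload": {"targets": [[[0.85,0.52,-0.31],0],[[0.85,0.52,-0.31],0],[[0.85,0.52,-0.31],0],[[0.85,0.52,-0.31],0],[[0.85,0.52,-0.31],0],[[0.85,0.52,-0.31],0],[[0.85,0.52,-0.31],0],[[0,0,0],0]]}}

```text
clock: 8.28
position: [0.4996, 0.0036, 0.3303]
tool_rot: [3.139, -0.0, 2.172]
force: [-0.5, -1.5, -0.3]
grip_width: 0.0856
```

Run:
```python
from h import *
s=bot.observe(); print(s['clock'],s['position'],s['tool_rot'],s['qd'])
im,c=grab('wrist','w4')
```

```text
8.275 [0.49964853 0.00363768 0.33025544] [ 3.13922279e+00 -3.36071423e-04  2.17211464e+00] [ 0.05997927  0.01739141  0.04748893  0.01930283  0.00305603 -0.01958785
  0.05946094]
```

View pics/w4.png

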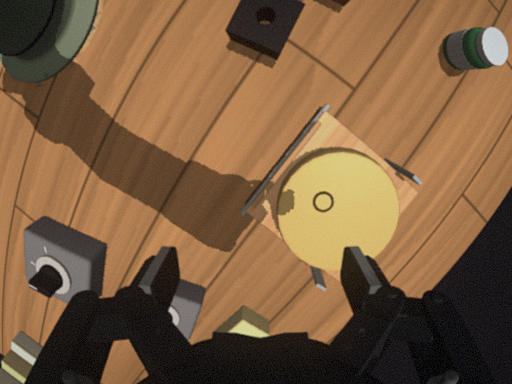

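Run:
```python
from h import *
im,c=load('w4')
cv2.imwrite('pics/w4z.png',cv2.resize(im[90:290,230:430],None,fx=3.9,fy=3,interpolation=2))
```

```text
(no output)
```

View pics/w4z.png

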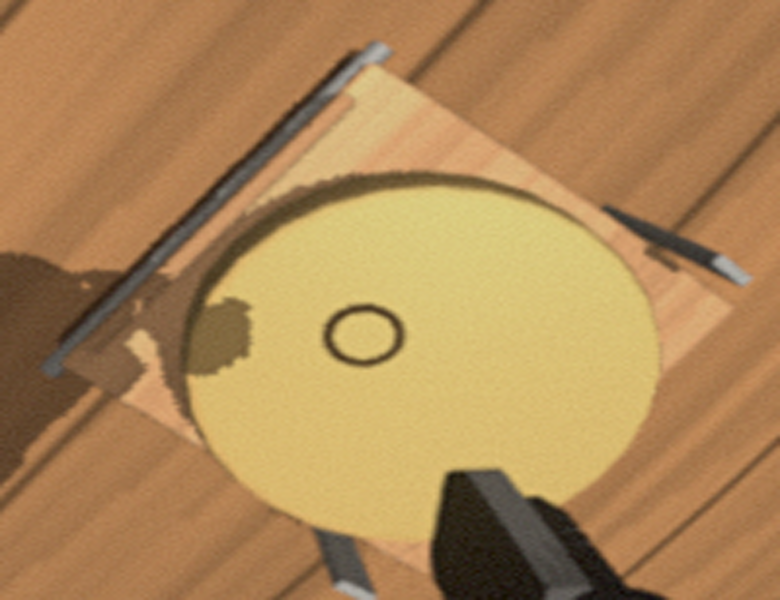

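```bash
cat > plane.py <<'E'
from h import *
_,cs=load('scene0');_,cd=load('side0');iw,cw=load('w4')
S=lambda x,y:ray(cs,185+x/6-.4,180+y/6-.4); D=lambda x,y:ray(cd,230+x/6-.4,145+y/6-.4); W=lambda x,y:ray(cw,230+x/3.9-.4,90+y/3-.4,True)
r=tri([S(346,135),D(231,207),W(364,335)]); print('ring3',r)
for n,l in [('FL',[S(548,322),D(58,272),W(375,65)]),('BL',[S(183,453),W(738,308)]),('BR',[S(18,162),D(531,262)]),('FR',[D(265,452),W(65,362)])]:
    p,e=tri(l); print(n,p,e); globals()[n]=p
A=np.array([FL,BL,BR,FR]); c0=A.mean(0); n=np.linalg.svd(A-c0)[2][2]; n*=np.sign(n[2]); print('board n',n,'tilt',np.arccos(n[2]),'az',np.degrees(np.arctan2(n[1],n[0])),(A-c0)@n)
print('edges',[(np.linalg.norm(A[i]-A[i-1]),np.degrees(np.arctan2(*(A[i]-A[i-1])[[1,0]])), (A[i]-A[i-1])[2]/np.linalg.norm(A[i]-A[i-1])) for i in range(4)])
# wrist rim -> ellipse-free: cast rim rays to plane of given tilt & look at circle radius
hsv=cv2.cvtColor(iw,cv2.COLOR_BGR2HSV).astype(int); H,Sx,V=[hsv[...,i] for i in range(3)]
m=((H>=21)&(H<=30)&(Sx>100)&(V>100)).astype(np.uint8); m[:130]=0;m[272:]=0;m[:,:262]=0;m[:,405:]=0
m=cv2.morphologyEx(m,cv2.MORPH_CLOSE,np.ones((5,5)));m=cv2.morphologyEx(m,cv2.MORPH_OPEN,np.ones((5,5)))
cc=max(cv2.findContours(m,0,cv2.CHAIN_APPROX_NONE)[0],key=cv2.contourArea); 
b=iw.copy(); cv2.drawContours(b,[cc],-1,(0,0,255),1); cv2.imwrite('pics/w4c.png',cv2.resize(b[90:290,230:430],None,fx=3,fy=3,interpolation=0))
np.save('wrim.npy',cc[:,0])
E
python3 plane.py
```

```text
ring3 (array([0.59707092, 0.00708878, 0.11327037]), [np.float64(0.0011745103105290876), np.float64(0.0008188034823852354), np.float64(0.001422570554503732)])
FL [0.54548236 0.10518602 0.04128645] [np.float64(0.004140439874319888), np.float64(0.007357472699530464), np.float64(0.004437157952787744)]
BL [0.73878208 0.10411917 0.06817499] [np.float64(0.0014276015847470816), np.float64(0.001427601584746973)]
BR [ 0.72785783 -0.10120288  0.06420566] [np.float64(0.0014907503792020405), np.float64(0.0014907503792021854)]
FR [ 0.53431288 -0.0853702   0.03599453] [np.float64(0.0020705861151457264), np.float64(0.0020705861151457273)]
board n [-0.14165373 -0.01510963  0.98980095] tilt 0.14294359071123353 az -173.91151371263834 [ 0.00038949 -0.00036171  0.00035924 -0.00038702]
edges [(np.float64(0.19095663142138078), np.float64(86.6454378797128), np.float64(0.027712663399014736)), (np.float64(0.195163807762268), np.float64(-0.31622050625687365), np.float64(0.13777420543292704)), (np.float64(0.20565077342607885), np.float64(-93.04557665163432), np.float64(-0.01930130994367696)), (np.float64(0.19622993157580718), np.float64(175.32340952012441), np.float64(-0.14376566229983795))]
```

View pics/w4c.png

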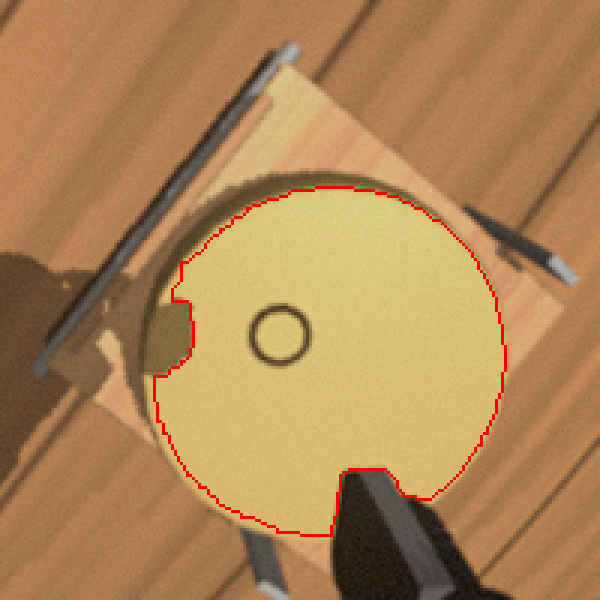

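The board's corners give a tilt of 0.143 and the rim gives 0.152, with the downslope azimuth near 177°. I'm going above the gauge next.

Emit:
{"api": "servo_tool", "payload": {"targets": [[[0.96,0.38,0.2],0],[[0.96,0.38,0.2],0],[[0.96,0.38,0.2],0],[[0.96,0.38,0.2],0],[[0.96,0.38,0.2],0],[[0.96,0.38,0.2],0],[[0,0,0],0]]}}

```text
clock: 9.2
position: [0.4311, 0.3046, 0.2679]
tool_rot: [-3.14, -0.0, 2.17]
force: [0.5, -0.3, 0.5]
grip_width: 0.0855
```

Run:
```python
from h import *
s=bot.observe(); print(s['clock'],s['position'],s['tool_rot'],s['qpos'])
im,c=grab('wrist','w5')
u,v=map(int,proj(c,[.4295,.306,.1],True)); print(u,v)
x0,y0=max(u-60,0),max(v-60,0)
cv2.imwrite('pics/w5z.png',cv2.resize(im[y0:y0+120,x0:x0+120],None,fx=5,fy=5,interpolation=2)); print(x0,y0)
```

```text
9.2 [0.43112362 0.30458097 0.26785118] [-3.14004397e+00 -3.37340078e-05  2.17030015e+00] [-1.00046129  0.34287759  0.35586807  1.82473112 -0.13981376  0.99998278
  0.01184406]
259 170
199 110
```

View pics/w5z.png

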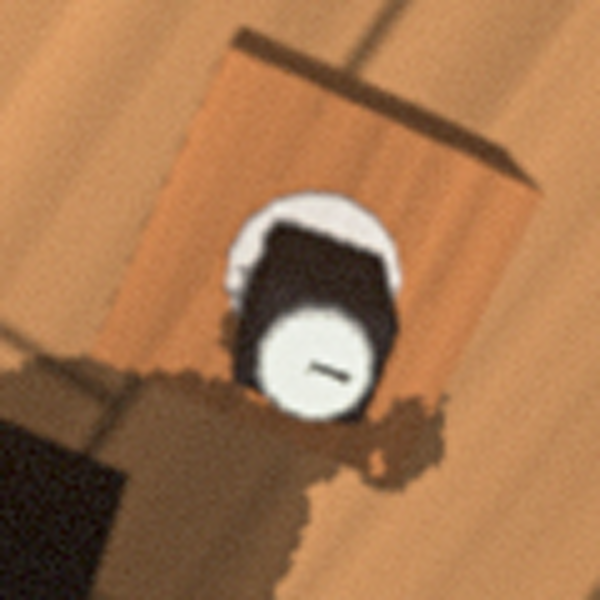

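Run:
```python
from h import *
im,c=load('w5'); q=lambda x,y,z: onz(c,199+x/5-.4,110+y/5-.4,z,True)
az=lambda a,b:np.degrees(np.arctan2(*(b-a)[[1,0]]))
print('handle edge',az(q(278,222,.083),q(383,262,.083)),np.linalg.norm(q(278,222,.083)-q(383,262,.083)))
print('needle',az(q(312,367,.149),q(350,380,.149)))
print('rest',az(q(232,50,.075),q(540,188,.075)),az(q(540,188,.075),q(440,402,.075)),az(q(232,50,.075),q(95,360,.075)),np.linalg.norm(q(232,50,.075)-q(540,188,.075)))
print('dial',q(317,363,.149),'flange',q(314,280,.078))
```

```text
handle edge 13.227411042445958 0.02542921034077943
needle 14.81342983567097
rest 10.481867763707932 -78.46657751475263 -80.23726680058628 0.07724659471087404
dial [0.4300547  0.30884927 0.149     ] flange [0.4306116  0.30759238 0.078     ]
```

Emit:
{"api": "servo_tool", "payload": {"targets": [[[0,0,0.75],0.9],[[0,0,0.75],0.9],[[0,0,0.7],0.9],[[0,0,0.6],0.9],[[0,0,0.4],0.9],[[0.055,0,0.3],0],[[0,0,0],0]]}}

```text
clock: 10.12
position: [0.4318, 0.3044, 0.0935]
tool_rot: [-3.141, 0.001, 1.775]
force: [-0.3, -0.1, 0.4]
grip_width: 0.0855
```

Run:
```python
from h import *
s=bot.observe(); print(s['clock'],s['position'],s['tool_rot'],s['qpos'],s['force'])
im,c=grab('wrist','w6'); im2,_=grab('scene','s6')
cv2.imwrite('pics/w6z.png',np.hstack([im[90:384,130:400],cv2.resize(im2[200:300,300:390],(265,294))]))
```

```text
10.125 [0.43182238 0.30436926 0.09346019] [-3.14081697e+00  6.97093070e-04  1.77507710e+00] [-0.97790718  0.60106319  0.34664788  1.97874796 -0.33743153  0.61822753
 -0.20539866] [-0.31813911 -0.0821927   0.35714388]
```

View pics/w6z.png

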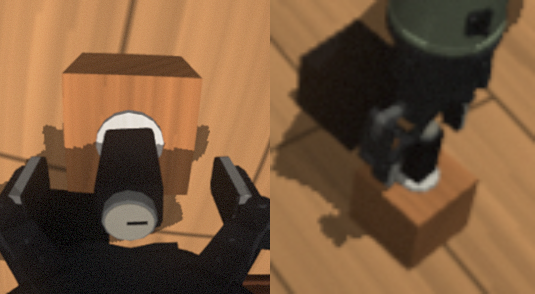

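Emit:
{"api": "servo_tool", "payload": {"targets": [[[0.04,0,0],0],[[0,0,0],0],[[0,0,0],0],[[0,0,0],0],[[0,0,0],0]], "gripper": -1, "newtons": 25}}

```text
clock: 10.85
position: [0.4313, 0.3072, 0.0941]
tool_rot: [3.141, -0.0, 1.774]
force: [-1.5, -1.7, 6.3]
grip_width: 0.0284
```

Emit:
{"api": "servo_tool", "payload": {"targets": [[[0,0,-0.2],0],[[0,0,-0.2],0],[[0,0,0],0]]}}

```text
clock: 11.22
position: [0.4316, 0.3074, 0.1148]
tool_rot: [3.14, -0.001, 1.774]
force: [-0.4, 0.5, -1.1]
grip_width: 0.028
```

Run:
```python
from h import *
s=bot.observe(); print(s['clock'],s['position'],s['tool_rot'],s['force'],s['moment'],s['grip_width'])
im,c=grab('wrist','w7'); im2,_=grab('scene','s7')
im3,_=grab('side','d7')
cv2.imwrite('pics/w7z.png',np.hstack([im[90:384,130:400],cv2.resize(im2[200:300,300:390],(265,294)),cv2.resize(im3[130:220,150:230],(261,294))]))
```

```text
11.225 [0.43161809 0.30739572 0.1147567 ] [ 3.14032952e+00 -7.97581531e-04  1.77428613e+00] [-0.3888067   0.45388405 -1.12022135] [-0.0268043  -0.0069548   0.05630544] 0.027988875978494473
```

View pics/w7z.png

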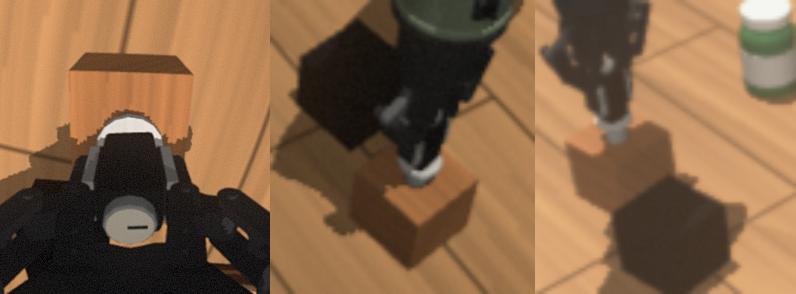

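The gauge is held (28 mm between the pads) and is 20 mm up, with its barrel still in the hole. The tool can't tilt, so I'll pivot the gauge in the jaws by moving +x against the hole's rim.

Emit:
{"api": "servo_tool", "payload": {"targets": [[[0.04,0,0],0],[[0.04,0,0],0],[[0.04,0,0],0]], "newtons": 20}}

```text
clock: 11.75
position: [0.43, 0.3126, 0.1137]
tool_rot: [-3.141, 0.001, 1.774]
force: [-0.1, -4.3, 1.7]
grip_width: 0.0277
```

Emit:
{"api": "servo_tool", "payload": {"targets": [[[0.04,0,0],0],[[0.04,0,0],0],[[0,0,0],0]]}}

```text
clock: 12.12
position: [0.4292, 0.3171, 0.1138]
tool_rot: [-3.142, -0.0, 1.774]
force: [-0.2, -2.6, -0.9]
grip_width: 0.028
```

Run:
```python
from h import *
s=bot.observe(); print(s['clock'],s['position'],s['tool_rot'],s['force'],s['moment'],s['grip_width'])
im,c=grab('wrist','w8'); 
cv2.imwrite('pics/w8z.png',np.hstack([im[90:384,130:400]]))
```

```text
12.125 [0.42916657 0.31706504 0.11378333] [-3.14157952e+00 -6.00226084e-05  1.77446711e+00] [-0.18287436 -2.61807121 -0.86599769] [-0.68240865  0.16116281  0.00645072] 0.027998598627117097
```

View pics/w8z.png

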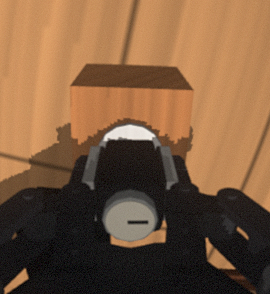

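```bash
cat > tilt.py <<'E'
from h import *
import sys
def dial(f):
    im,c=load(f); x0,y0,x1,y1=215,270,300,345
    hsv=cv2.cvtColor(im[y0:y1,x0:x1],cv2.COLOR_BGR2HSV); m=((hsv[...,1]<70)&(hsv[...,2]>105)).astype(np.uint8)
    m=cv2.morphologyEx(m,cv2.MORPH_CLOSE,np.ones((5,5)))
    n,l,st,ce=cv2.connectedComponentsWithStats(m); i=max(range(1,n),key=lambda i:st[i,4])
    cc=max(cv2.findContours((l==i).astype(np.uint8),0,1)[0],key=cv2.contourArea); e=cv2.fitEllipse(cc)
    return im,c,(e[0][0]+x0,e[0][1]+y0),e[1],st[i,4]
def white(f,box,thr=(60,120)):
    pass
if __name__=='__main__':
    T={'w6':None}
    for f in sys.argv[1:]:
        im,c,p,ax,ar=dial(f); print(f,p,ax,ar)
        P=np.array(c['pose']); o,d=ray(c,*p,True); print('  ray in cam',P[:3,:3].T@d)
E
python3 tilt.py w6 w7 w8
python3 - <<'E'
from h import *
a=[load(f)[0][200:345,180:345] for f in('w6','w7','w8')]
cv2.imwrite('pics/t.png',cv2.resize(np.hstack(a),None,fx=1.6,fy=2.5,interpolation=2))
E
```

```text
w6 (258.9097595214844, 310.97314071655273) (37.12832260131836, 49.950565338134766) 1512
  ray in cam [-0.00251043 -0.39083354 -0.92045795]
w7 (259.6572914123535, 315.2686309814453) (35.311912536621094, 49.118194580078125) 1418
  ray in cam [-6.30778007e-05 -4.04091025e-01 -9.14718776e-01]
w8 (259.58785247802734, 310.35804748535156) (39.99842071533203, 49.68882751464844) 1622
  ray in cam [-2.90609596e-04 -3.88928885e-01 -9.21267734e-01]
```

View pics/t.png

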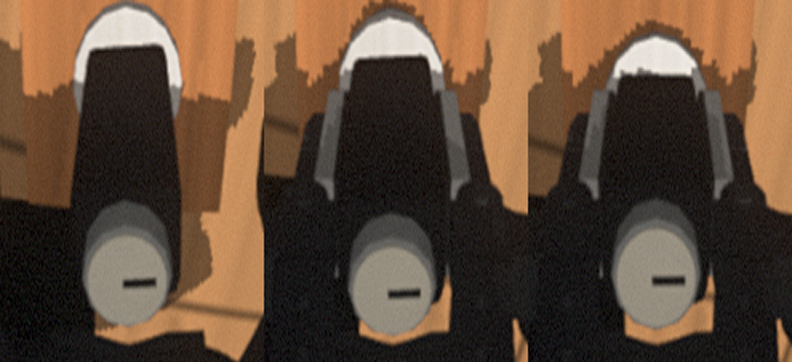

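```bash
cat > tilt2.py <<'E'
from h import *
from tilt import dial
import sys
from scipy.optimize import fsolve
tw=dict(w6=None)
# cam pose in tool from w1 obs
_,c1=load('w1'); Tt=np.eye(4); Tt[:3,:3]=R.from_euler('xyz',[3.14152375,-9.88789578e-04,2.86499753]).as_matrix(); Tt[:3,3]=[0.51457469,-0.34787839,0.27119856]
CT=np.linalg.inv(Tt)@np.array(c1['pose'])
def meas(f,show=False):
    im,c,p,ax,ar=dial(f); g=im[195:235,250:268].astype(int).min(2).mean(1)
    k=np.argmax(g>175); # top white
    row=195+k-(g[k]-175)/(g[k]-g[k-1]+1e-9)
    cc=dict(c); cc['pose']=CT
    def px(x0,th,z0,X,Z): # gauge coords -> tool frame (tool z down)
        return proj(cc,[x0+X*np.cos(th)+Z*np.sin(th),0,z0-(Z*np.cos(th)-X*np.sin(th))],True)[1]
    out={}
    for z0 in (-.0187,-.021):
        s=fsolve(lambda q:[px(q[0],q[1],z0,0,.036)-p[1],px(q[0],q[1],z0,.020,-.030)-row],[0,0]); out[z0]=s.round(4)
    print(f,'dial row',p[1],'flange row',row,out)
if __name__=='__main__':
    print(CT[:3,3]); [meas(f) for f in sys.argv[1:]]
E
python3 tilt2.py w6 w7 w8
```

```text
[ 0.08294177  0.00028544 -0.14333558]
w6 dial row 310.97314071655273 flange row 203.51243243244193 {-0.0187: array([0.0043, 0.0052]), -0.021: array([0.0056, 0.0248])}
w7 dial row 315.2686309814453 flange row 207.83011583011879 {-0.0187: array([0.0018, 0.0099]), -0.021: array([0.0031, 0.0298])}
w8 dial row 310.35804748535156 flange row 215.49505928854654 {-0.0187: array([-1.000e-04,  1.283e-01]), -0.021: array([0.0013, 0.1442])}
```

The gauge tilt reads about 0.12, with the upright reading near 0.007. One more small step, then I'll lift clear and remeasure.

Emit:
{"api": "servo_tool", "payload": {"targets": [[[0.04,0,0],0],[[0.01,0,0],0],[[0,0,0],0]]}}

```text
clock: 12.55
position: [0.4287, 0.3194, 0.1138]
tool_rot: [3.142, -0.0, 1.774]
force: [-0.3, -4.3, 0.4]
grip_width: 0.0276
```

Emit:
{"api": "servo_tool", "payload": {"targets": [[[-0.1,0,-0.05],0],[[0,0,0],0]], "newtons": 40}}

```text
clock: 12.8
position: [0.4297, 0.3149, 0.1166]
tool_rot: [3.141, -0.001, 1.774]
force: [-1.1, 2.2, -0.6]
grip_width: 0.0277
```

```bash
python3 - <<'E'
from h import *
s=bot.observe(); print(s['clock'],s['position'],s['tool_rot'],s['force'],s['moment'],s['grip_width'])
im,c=grab('wrist','w9')
E
python3 tilt2.py w9
```

```text
12.8 [0.42973735 0.31491114 0.11659601] [ 3.14123401e+00 -1.08992632e-03  1.77432586e+00] [-1.07829182  2.1565379  -0.60112852] [ 0.74475252  0.47655827 -0.05567056] 0.027744602871998394
[ 0.08294177  0.00028544 -0.14333558]
w9 dial row 310.2807731628418 flange row 215.27589967286045 {-0.0187: array([-0.    ,  0.1268]), -0.021: array([0.0014, 0.1428])}
```

Emit:
{"api": "servo_tool", "payload": {"targets": [[[0.06,0,0.04],0],[[0.05,0,0],0],[[0.02,0,0],0],[[0,0,0],0]], "newtons": 20}}

```text
clock: 13.35
position: [0.4288, 0.3195, 0.1141]
tool_rot: [-3.141, 0.002, 1.773]
force: [1.8, -6.4, 1.9]
grip_width: 0.0277
```

Emit:
{"api": "servo_tool", "payload": {"targets": [[[-0.04,0,0],0],[[0,0,0],0]]}}

```text
clock: 13.6
position: [0.4288, 0.3188, 0.1142]
tool_rot: [-3.142, 0.0, 1.774]
force: [0.0, 0.2, -1.8]
grip_width: 0.0278
```

```bash
python3 - <<'E'
from h import *
s=bot.observe(); print(s['clock'],s['position'],s['tool_rot'],s['force'],s['moment'],s['grip_width'])
im,c=grab('wrist','w10')
E
python3 tilt2.py w10
```

```text
13.6 [0.42884204 0.31882371 0.11419279] [-3.14153088e+00  1.03833511e-04  1.77416394e+00] [ 0.02163213  0.24761989 -1.84174421] [-0.24745898 -0.09947837 -0.03307994] 0.027816919393819986
[ 0.08294177  0.00028544 -0.14333558]
w10 dial row 308.9937629699707 flange row 217.11487303508576 {-0.0187: array([-0.0004,  0.1546]), -0.021: array([0.001 , 0.1698])}
```

The tilt reading is now 0.155, about 0.148 net of the bias, and the contact force is near zero. I'm gripping firmer and lifting out along the gauge's axis.

Emit:
{"api": "servo_tool", "payload": {"targets": [[[0,0,0],0],[[0.03,0,-0.2],0],[[0.08,0,-0.5],0],[[0.12,0,-0.8],0],[[0.12,0,-0.8],0],[[0.12,0,-0.8],0],[[0,0,0],0]], "newtons": 60}}

```text
clock: 14.52
position: [0.4248, 0.3432, 0.2725]
tool_rot: [3.138, -0.003, 1.775]
force: [-0.1, -0.2, -2.5]
grip_width: 0.0273
```

```bash
python3 - <<'E'
from h import *
s=bot.observe(); print(s['clock'],s['position'],s['tool_rot'],s['force'],s['moment'],s['grip_width'],s['qpos'])
im,c=grab('wrist','w11'); im2,_=grab('scene','s11'); im3,_=grab('side','d11')
cv2.imwrite('pics/w11z.png',np.hstack([im[90:384,130:400],cv2.resize(im2[170:300,320:410],(203,294)),cv2.resize(im3[80:200,130:230],(245,294))]))
# rows
p=s['position']; tgt=np.array([.5777,.0075]); N=15; yaw=s['tool_rot'][2]; d=(tgt-p[:2])/N
for i in range(N):
    y=yaw+np.radians(5)*i; print([[round(float(d@[np.cos(y),np.sin(y)])/.05,2),round(float(d@[np.sin(y),-np.cos(y)])/.05,2),0],-1],end=', ')
E
python3 tilt2.py w11
```

```text
14.525 [0.42479594 0.34318879 0.27248431] [ 3.13762256 -0.00340452  1.77499536] [-0.05471504 -0.21060776 -2.47390706] [-0.02640924 -0.02859284  0.00250722] 0.02729516948200369 [-1.14183821  0.38042848  0.47545731  1.78337118 -0.20206419  1.02062808
 -0.38590249]
[[-0.48, 0.11, 0], -1], [[-0.49, 0.07, 0], -1], [[-0.49, 0.02, 0], -1], [[-0.49, -0.02, 0], -1], [[-0.49, -0.06, 0], -1], [[-0.48, -0.1, 0], -1], [[-0.47, -0.15, 0], -1], [[-0.46, -0.19, 0], -1], [[-0.44, -0.22, 0], -1], [[-0.42, -0.26, 0], -1], [[-0.39, -0.3, 0], -1], [[-0.36, -0.33, 0], -1], [[-0.33, -0.36, 0], -1], [[-0.3, -0.39, 0], -1], [[-0.27, -0.41, 0], -1], [ 0.08294177  0.00028544 -0.14333558]
w11 dial row 308.4644546508789 flange row 216.94728434504867 {-0.0187: array([-0.0003,  0.1573]), -0.021: array([0.0011, 0.1723])}
```

View pics/w11z.png

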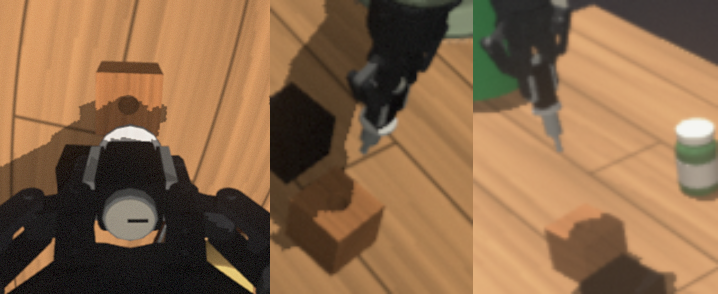

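The gauge is out, tilted about 0.15. Moving to the cheese while turning.

Emit:
{"api": "servo_tool", "payload": {"targets": [[[-0.48,0.11,0],-1],[[-0.49,0.07,0],-1],[[-0.49,0.02,0],-1],[[-0.49,-0.02,0],-1],[[-0.49,-0.06,0],-1],[[-0.48,-0.1,0],-1],[[-0.47,-0.15,0],-1],[[-0.46,-0.19,0],-1],[[-0.44,-0.22,0],-1],[[-0.42,-0.26,0],-1],[[-0.39,-0.3,0],-1],[[-0.36,-0.33,0],-1]]}}

```text
clock: 16.18
position: [0.5462, 0.0719, 0.2682]
tool_rot: [-3.14, -0.002, 2.824]
force: [0.3, 0.4, -2.1]
grip_width: 0.0274
```

Emit:
{"api": "servo_tool", "payload": {"targets": [[[-0.33,-0.36,0.2],-1],[[-0.3,-0.39,0.2],-1],[[-0.27,-0.41,0.2],-1],[[0,0,0],0],[[0,0,0],0]]}}

```text
clock: 16.8
position: [0.5765, 0.0062, 0.2387]
tool_rot: [-3.142, -0.001, 3.082]
force: [-0.0, 0.7, -1.6]
grip_width: 0.0278
```

```bash
python3 - <<'E'
from h import *
s=bot.observe(); print(s['clock'],s['position'],s['tool_rot'],s['force'],s['moment'],s['grip_width'],s['qpos'])
im,c=grab('wrist','w12'); im2,_=grab('scene','s12'); im3,_=grab('side','d12')
cv2.imwrite('pics/w12z.png',np.vstack([np.hstack([im[90:384,130:400],cv2.resize(im2[150:250,190:290],(294,294))]),cv2.resize(im3[110:210,220:410],(564,294))]))
E
python3 tilt2.py w12
```

```text
16.8 [0.57648968 0.00622445 0.23870561] [-3.14156263e+00 -1.29870799e-03  3.08217421e+00] [-0.03832719  0.68923692 -1.62166448] [0.00153628 0.00432435 0.0050633 ] 0.027770781978023386 [-0.30604368  0.44925638  0.26843497  1.73343376 -0.13940853  0.9788307
  1.52650841]
[ 0.08294177  0.00028544 -0.14333558]
w12 dial row 308.75396728515625 flange row 198.66269165235786 {-0.0187: array([ 0.0065, -0.024 ]), -0.021: array([ 0.0078, -0.0037])}
```

View pics/w12z.png

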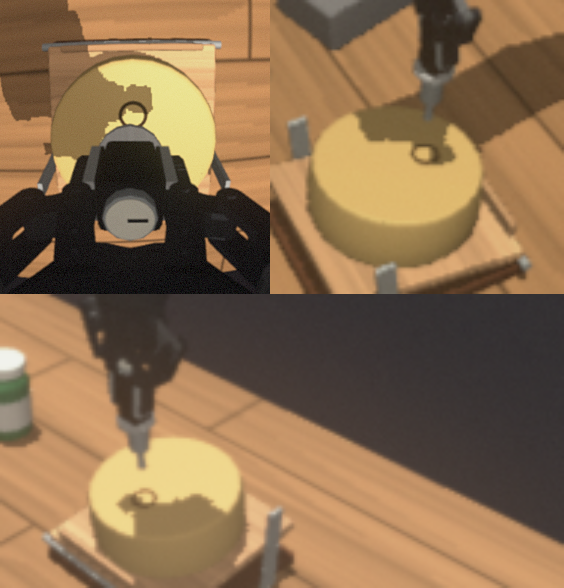

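Run:
```python
from h import *
im2,_=load('s12'); im3,_=load('d12')
cv2.imwrite('pics/z12.png',np.hstack([cv2.resize(im2[150:214,220:264],(396,576),interpolation=0),cv2.resize(im3[135:199,245:289],(396,576),interpolation=0)]))
```

```text
(no output)
```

View pics/z12.png

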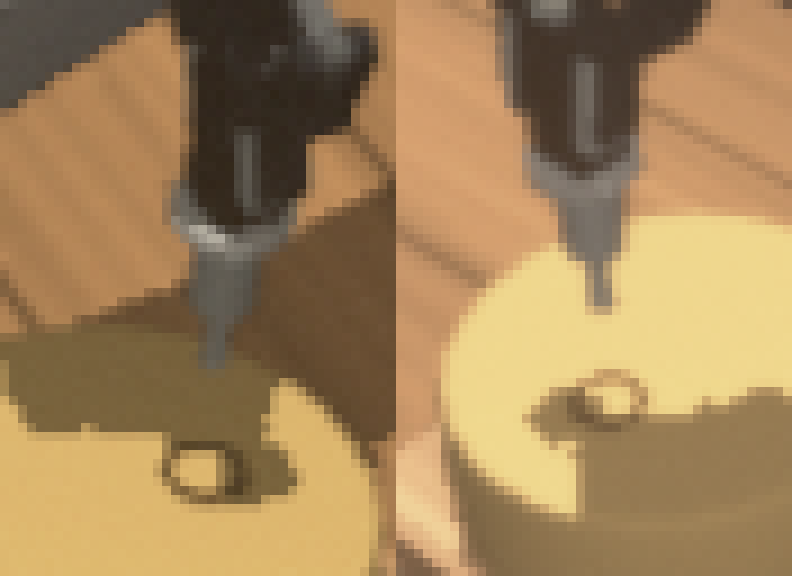

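Run:
```python
from h import *
_,cs=load('s12');_,cd=load('d12')
S=lambda x,y:ray(cs,220+x/9-.5,150+y/9-.5); D=lambda x,y:ray(cd,245+x/9-.5,135+y/9-.5)
t,e=tri([S(214,363),D(205,305)]); r,e2=tri([S(203,471),D(216,399)]); f,e3=tri([S(234,222),D(186,175)])
print('tip',t,e[0],'ring',r,e2[0],'flange',f,e3[0])
a=f-t; print(np.linalg.norm(a),a/np.linalg.norm(a))
n=np.array([-.1492,.0078,.9888]); d=r-t; k=d@n; print('along n',k,'lateral',d-k*n)
print('tip->ring from nominal', r-np.array([.5911,.0054,.1605]))
```

```text
tip [0.59025494 0.00374869 0.15974922] 0.0002351742134736706 ring [0.59718731 0.00514732 0.11433304] 8.084395351764341e-05 flange [0.58094508 0.00384962 0.21761342] 0.0003155420667994739
0.058608436635814526 [-0.15884847  0.00172205  0.98730147]
along n -0.0459309194128747 lateral [7.94759463e-05 1.75688734e-03 3.12670612e-07]
tip->ring from nominal [ 0.00608731 -0.00025268 -0.04616696]
```

The triangulated gauge axis is (-0.159, 0.002, 0.987), a good match to the face normal. The tip is 46 mm from the ring along the normal and 1.8 mm off in y. Approaching.

Emit:
{"api": "servo_tool", "payload": {"targets": [[[-0.024,0.007,0.158],0],[[-0.024,0.007,0.158],0],[[-0.024,0.007,0.158],0],[[-0.024,0.007,0.158],0],[[-0.024,0.007,0.158],0],[[0,0,0],0],[[0,0,0],0]]}}

```text
clock: 17.82
position: [0.5831, 0.0073, 0.2]
tool_rot: [-3.142, 0.0, 3.083]
force: [-0.2, -0.3, -0.9]
grip_width: 0.0276
```

Run:
```python
from h import *
s=bot.observe(); print(s['clock'],s['position'],s['tool_rot'],s['force'],s['moment'],s['grip_width'])
im2,_=grab('scene','s13'); im3,_=grab('side','d13')
cv2.imwrite('pics/z13.png',np.hstack([cv2.resize(im2[160:224,220:264],(396,576),interpolation=0),cv2.resize(im3[135:199,245:289],(396,576),interpolation=0)]))
```

```text
17.825 [0.58310336 0.00728487 0.19995296] [-3.14155100e+00  1.56397949e-04  3.08311083e+00] [-0.15444304 -0.30122262 -0.88960943] [-0.02031098 -0.01966537  0.02307655] 0.027562089969698077
```

View pics/z13.png

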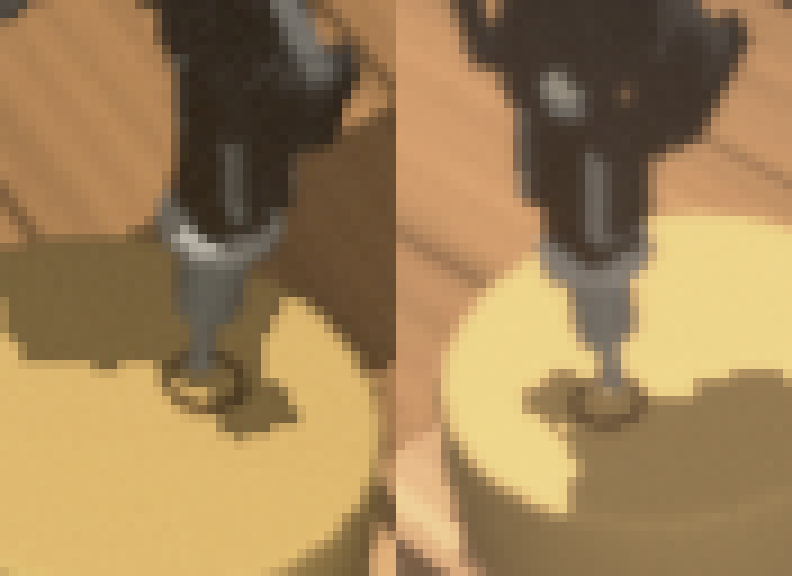

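```bash
cat > avg.py <<'E'
from h import *
F=[];P=[]
for i in range(14):
    bot.grab_frame('side'); s=bot.observe(); F.append(s['force']);P.append(s['position'])
F=np.array(F); print(s['clock'],'F',F.mean(0).round(2),'sem',(F.std(0)/14**.5).round(2),'pos',np.mean(P,0).round(5),s['tool_rot'],s['grip_width'])
E
python3 avg.py
```

```text
18.625 F [-0.06  0.19 -1.51] sem [0.13 0.17 0.13] pos [0.58306 0.00736 0.1999 ] [-3.14157199e+00 -5.29911054e-05  3.08319924e+00] 0.027211386524847513
```

Emit:
{"api": "servo_tool", "payload": {"targets": [[[-0.006,0,0.04],0],[[-0.006,0,0.04],0],[[-0.006,0,0.04],0],[[-0.006,0,0.04],0],[[-0.006,0,0.04],0],[[0,0,0],0],[[0,0,0],0],[[0,0,0],0]]}}

```text
clock: 19.62
position: [0.5845, 0.0073, 0.1899]
tool_rot: [-3.142, 0.0, 3.083]
force: [-0.1, 0.7, 0.0]
grip_width: 0.0273
```

```bash
python3 avg.py
python3 - <<'E'
from h import *
im2,_=grab('scene','s14'); im3,_=grab('side','d14')
cv2.imwrite('pics/z14.png',np.hstack([cv2.resize(im2[160:224,220:264],(396,576),interpolation=0),cv2.resize(im3[135:199,245:289],(396,576),interpolation=0)]))
E
```

```text
20.325 F [-0.67 -0.03 -0.61] sem [0.08 0.16 0.11] pos [0.58452 0.00726 0.18982] [-3.14156813e+00 -2.81433389e-05  3.08321882e+00] 0.027492671400669185
```

View pics/z14.png

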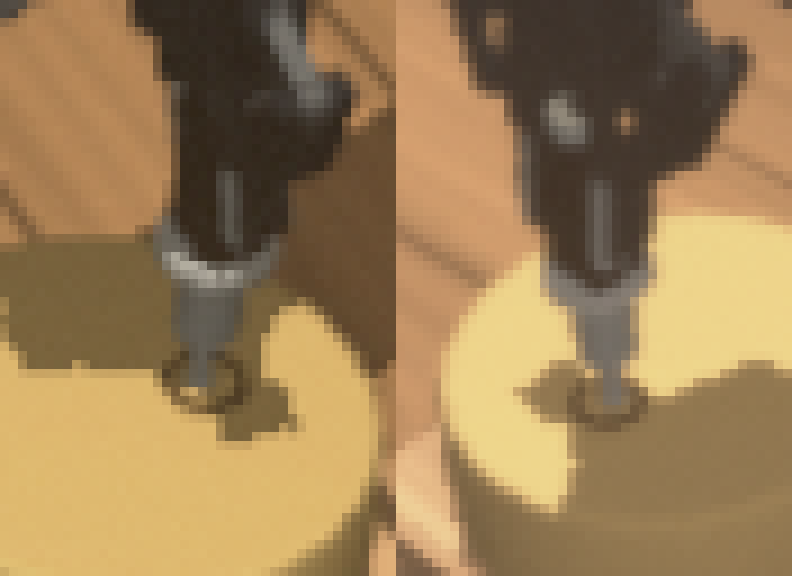

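Contact: the force changed by about 1 N, so the plunger is about 3 mm in and the tip is inside the ring. I need about 4 mm more.

Emit:
{"api": "servo_tool", "payload": {"targets": [[[-0.003,0,0.02],0],[[-0.003,0,0.02],0],[[-0.003,0,0.02],0],[[-0.003,0,0.018],0],[[0,0,0],0],[[0,0,0],0]]}}

```text
clock: 21.18
position: [0.5851, 0.0072, 0.1859]
tool_rot: [-3.142, 0.0, 3.083]
force: [-0.4, -0.9, 1.6]
grip_width: 0.0272
```

```bash
python3 avg.py
python3 - <<'E'
from h import *
im,_=grab('wrist','w15');im2,_=grab('scene','s15'); im3,_=grab('side','d15')
cv2.imwrite('pics/z15.png',np.hstack([cv2.resize(im2[160:224,220:264],(396,576),interpolation=0),cv2.resize(im3[135:199,245:289],(396,576),interpolation=0)]))
cv2.imwrite('pics/z15b.png',np.hstack([im[:,100:420],im2[130:384,150:400].repeat(1,0) if 0 else cv2.resize(im2[90:330,150:390],(384,384))]))
E
python3 tilt2.py w11 w12 w15
```

```text
21.875 F [-1.02  0.25  1.03] sem [0.11 0.13 0.12] pos [0.58511 0.00723 0.18591] [-3.14157132e+00  7.76856233e-06  3.08320770e+00] 0.027374758384293228
[ 0.08294177  0.00028544 -0.14333558]
w11 dial row 308.4644546508789 flange row 216.94728434504867 {-0.0187: array([-0.0003,  0.1573]), -0.021: array([0.0011, 0.1723])}
w12 dial row 308.75396728515625 flange row 198.66269165235786 {-0.0187: array([ 0.0065, -0.024 ]), -0.021: array([ 0.0078, -0.0037])}
w15 dial row 308.55068588256836 flange row 196.5026595744441 {-0.0187: array([ 0.0073, -0.0443]), -0.021: array([ 0.0086, -0.0234])}
```

View pics/z15.png

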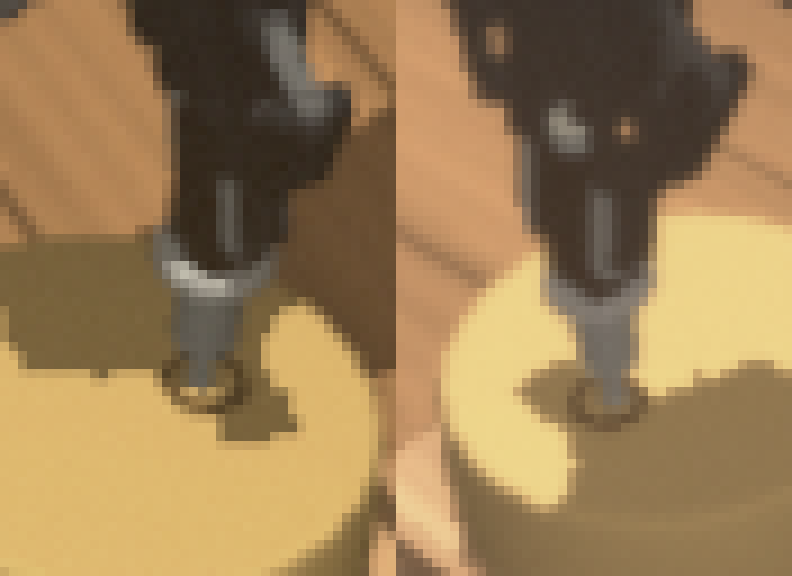

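View pics/z15b.png

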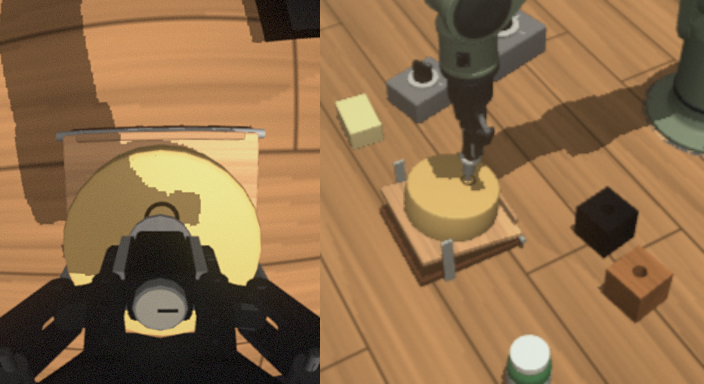

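Run:
```python
from h import *
im,_=load('d15'); a,_=load('s3') if 0 else load('d15')
s=bot.observe(); print(s['clock'],s['force'],abs(s['qd']).max()); bot.job_done()
```

```text
22.025 [-1.36096034  0.418288    0.06795081] 0.0006828229260065668
the job is handed in; nothing more can be done
```

The job is handed in at 22 s. The readout box is on and the gauge is held still on the ring with its plunger about half-way in.

- **Knob:** I turned the smaller grey box's knob clockwise about 65° and let go. In the picture afterwards its pointer sat on the "on" mark.
- **Gauge tilt:** The tool can't tilt, so I pivoted the gauge in the jaws by moving it sideways against the rest's hole. I then lifted it out along its axis. Its tilt came out at about 0.15 from the wrist view and 0.16 from the scene and side cameras.
- **Face tilt:** The cheese face measured 0.152 from its rim and 0.143 from the board's corners. The gauge is therefore square to within about 0.02 rad. Once over the cheese, the wrist-view tilt check stopped working because the bright cheese hid the flange edge. The dial had not moved in that view, so the gauge did not slip.
- **Press:** The averaged force along the face rose by about 2.6 N, or 7.5 mm of plunger. From the distance moved I get about 7.2 mm. The last single force reading at hand-in was about 1 N lower than the average, which is within the sensor's noise.
- **Position and surroundings:** The tip is inside the ring, at most about 2 mm off centre. The ring did not visibly move under the push, so the stand's tilt looks unchanged, and nothing else was touched.

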